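Jack the bridge span up and set it on its trestle pier

TASK

Without squeezing the red release, raise the model bridge span click by click by the black post of its ratchet jack and let it hang on the top tooth. Slide the wooden trestle pier in under the span onto the yellow-edged footing pad, square to the jack with its green stem on the robot's side. Then squeeze the red release against the post and lower the span slowly (under 5 cm/s, not falling even the last few millimetres, not pressed down by more than about 10 N beyond its own weight) until you feel it rest on the pier, and let go; leave the rolling stock and the signal where they are.

Things in the scene. Friction and masses are not known exactly. Their poses are not given: they have to be found in the camera images.
- jack: The fixed ratchet jack. Origin: table level, centre of its 130 x 100 x 12 mm plywood base (130 along x). An aluminium column 24 x 24 mm stands on it to 150 mm, with four brass saw teeth on its +y side, pitch 16 mm, ledges up. Its x points away from the robot, y left, z up (yaw varies a little). The span sticks out to its -y side.
- carriage: Blue carriage of the jack with the bridge span fixed to it, 0.55 to 0.9 kg, sliding up the column with about 1 N friction. Its frame equals the jack's when fully down; its z above the jack's is the lift, 0 to 72 mm. The pawl catches at lifts of 16, 32, 48 and 64 mm (64: top tooth); raising past a tooth takes a few newtons more than the weight; let go between, it drops to the tooth below.
- post (a point): Middle of the black fixed grip post on top of the carriage, 16 x 16 mm, 45 mm tall (22 mm above and below this point), standing on a blue block. In the carriage frame at x 0, y -14, z 190 mm. Gripped across jack x it can be lifted clear of the red release.
- pawl: Rocking pawl on the carriage; origin on its pivot, axis along jack x, at y 30, z 130 mm in the carriage frame. Its lower steel tip is sprung into the teeth, its upper end is the red release. Tilts 0 (in) to 0.2 rad (fully released) about jack x; riding over a tooth tilts it only about 0.07; from 0.1 it is free of the teeth.
- trigger (a point): Middle of the outer (+y) face of the red release: plate 18 mm wide (x), 8 thick, 36 tall, facing the post. At rest in the carriage frame at x 0, y 34, z 192 mm; squeezed 12 mm towards the post (-y) it releases fully, 7 mm is just enough; takes 3 to 10 N. Outer faces of post (y -22 mm) and release: 56 mm apart at rest, 44 mm squeezed, the post does not give: grip it as the pawl frees.
- pad (a point): Centre of the footing pad, a flat grey square 56 mm with a yellow edge, painted at table level under the span, 150 mm out on the jack's -y side.
- pier: Loose wooden trestle pier, 0.2 to 0.35 kg; origin at the underside centre of its tower (base 56 x 56 mm). Its cap (60 along x by 44 mm) sits on stiff levelling screws, set differently each time: pier height 94 to 106 mm, not reported; leave it as set. A foot 22 mm wide, 8 mm tall runs along its -x to a green stem. In place its x is parallel to the jack's x.
- pier_stem (a point): Grip point on the pier's green stem, 18 x 18 mm, from 8 to 72 mm tall; this point is 55 mm up and 88 mm to the -x side of the tower centre. In place it stands 56 mm in front of the span's edge.
- caboose: Loose red caboose, 130 x 48 x 79 mm, leave alone. Origin: underside centre.
- tender: Loose black tender, 120 x 46 x 56 mm, leave alone. Origin: underside centre.
- signal: Loose two-lamp signal on a round foot 50 mm across, 143 mm tall, leave alone. Origin: underside centre.
- deck_under (a point): Point on the span's flat deck underside, over the pad; 60 mm up when fully down. The span is 64 mm wide (x), from 25 to 233 mm out on the jack's -y side, truss top 62 mm above this point. It meets the pier at a lift somewhere from 34 to 46 mm, always between the 32 and 48 mm teeth; if the release is let go above 48 mm the pawl catches again and the span hangs.
Not all that is in view belongs to the job. Several things look just like the pier: the one meant starts farthest to the robot's left.

How it is judged:
On the way, in this order (a step that is already met when the one before it is completed fails the run):
1. the span hangs on the top tooth (lift 61 to 67 mm) with nothing of the robot touching it (z of carriage in the frame of jack between 0.061 and 0.067 m and contact force between each of the arm, the fingers and carriage below 0.1 N and linear speed of carriage below 0.01 m/s), for 0.3 s.
2. the pier stands upright on the pad (within 15 mm, square to the jack within 0.2 rad), released, with the span still on the top tooth (horizontal distance between pier and pad below 0.015 m and angle between pier's own z axis and vertical below 0.05 rad and angle between the x axis of pier and the x axis of jack, either way round below 0.2 rad and contact force between the fingers and pier below 0.1 N and linear speed of pier below 0.01 m/s and z of carriage in the frame of jack above 0.061 m), for 0.2 s.
At the end, for the whole second after the job is handed in: The span rests with its weight (over 2 N) on the pier and is at rest, not hanging on the pawl (lift under 47.2 mm); the pier stands upright within 15 mm of the pad's centre and within 0.2 rad of square to the jack, stem on the robot's side; everything is released (contact force between carriage and pier above 2 N and z of carriage in the frame of jack below 0.0472 m and linear speed of carriage below 0.01 m/s and horizontal distance between pier and pad below 0.015 m and angle between pier's own z axis and vertical below 0.05 rad and angle between the x axis of pier and the x axis of jack, either way round below 0.2 rad and x of pier_stem in the frame of jack below -0.05 m); the robot touches nothing.
It fails at once if the red release is squeezed while the span is being raised below a lift of 52 mm (angle between pawl's own z axis and vertical above 0.13 rad and velocity of joint carriage above 0.03 m/s and z of carriage in the frame of jack below 0.052 m).
It fails at once if the span comes down faster than 0.05 m/s below a lift of 55 mm, or is dropped (faster than 0.3 m/s) anywhere (velocity of joint carriage below -0.3 m/s or (velocity of joint carriage below -0.05 m/s and z of carriage in the frame of jack below 0.055 m)).
It fails at once if the span is forced down on the pier with more than 20 N (contact force between carriage and pier above 20 N).
It fails at once if the caboose or the tender is moved more than 15 mm (distance of any of caboose, tender from where it was at the start of the episode above 0.015 m).
It fails at once if the signal is moved more than 15 mm or tipped (distance of signal from where it was at the start of the episode above 0.015 m or angle between signal's own z axis and vertical above 0.2 rad).
It also fails if it takes over 72 s, if anything falls off the work surface, if the arm or the gripper's body presses on something with over 40 N, if the wrist force passes 120 N, or if a joint passes its speed limit or range.

ROBOT

A 6-joint arm with a two-finger parallel gripper is mounted at the origin on the work surface. World frame = base frame: x ahead of the robot, y to its left, z up, the work surface at z = 0. Lengths are in m, angles in rad, forces in N, time in s.
With the tool pointing down it reaches from about 0.375 to 0.975 m from the base axis. Payload 3.8 kg.
Tool frame: the origin (TCP) lies at the very end of the fingers, on their centre line; the grasp point (between the pads) lies 19 mm behind it; z points along the fingers, y is the line along which they close (so a half turn about z gives the same grasp; the last joint's range is limited). The gripper opens to 85 mm and grips with 20 to 120 N. Pads are 22 mm wide; open, the fingers measure 114 mm over their backs; the gripper's body (76 mm by 85 mm) begins 54 mm behind the grasp point. The pads swing forward as they close: fully open they stand 13 mm farther back than shut.
Start: joints at [1.207, 0.264, 1.604, -0, 1.274, -0.037], TCP at [0.217, 0.639, 0.231] pointing down, gripper open.
Joint ranges: [-2.63, 2.63], [-0.94, 2.18], [0.31, 2.57], [-1.31, 4.45], [0, 2.66], [-2.55, 2.55]. Speed limits (rad/s): [2.57, 2.57, 3.14, 3.14, 3.14, 3.14].

INTERFACE

Orientations are given as a rotation vector (axis times angle).
In Python, from workcell import * gives the robot as it stands.
- The arm moves only by the shell command python3 -m crank 'ROWS' [OPENING] [FORCE]. ROWS is JSON, a list that holds one entry, the list of rows, each a list of 6 numbers: the shift along the tool's x, y, z in cm, then the turn, a rotation vector about the tool's x, y, z in rad. In form: [[[dx, dy, dz, ax, ay, az], ...]]. A call has 1 to 8 rows; each row shifts and turns the commanded pose from where the row before left it, along the tool's axes as they then stand; what a row does not reach is not made up. A row lasts 1/12 s, in which the tool goes at most 41.7 mm and 7.16 degrees, less where a joint would pass 70% of its speed; a pose out of reach is approached as far as the arm can. A call with a gripper value outside its range is refused whole. OPENING is the finger opening in cm, from 0 to 8.54, set as the call begins (- or left out, the last holds). The fingers move at their own pace and stop on an object; FORCE is the grip in N (left out, the last holds). Time passes only in rows, so rows that do not move let the fingers close. It gives the time, the measured TCP pose, the force, the opening and the grip force at its end, in the units of the state.
- read_state(): the state, without advancing time (a new reading comes with each control period).
- read_camera(name): name is "scene" or "top" or "wrist"; returns the picture (384x512x3 uint8, blue, green, red); there is no depth.
- camera_model(name): a dict with "camera_matrix" (3x3 intrinsics, pixels), "k1" (the pictures are not rectified: a ray, as slopes to the right and down, at radius r is drawn at 1 + k1 r^2 times it, then the intrinsics apply), "R" (3x3) and "t" (3): a world point X has camera coordinates R X + t. Camera axes: x right, y down, z forward; pixel columns grow to the right and rows downward; lengths in m; the calibration is good to about 2 mm. A picture is of the moment at which its call begins: read the wrist's pose just before it. camera_model takes no time and is no camera call; for the wrist camera it gives the pose at the moment of the call.
- finish_job(): hands the job in; it is judged then, once.
The state is a dict: "time": time; "q": joint angles; "joint_vel": joint speeds; "joint_torque": joint torques, N m; "tool_pos": TCP position; "tcp_rot": TCP orientation; "wrist_force": force on the tool from outside, world axes, zero at the start; "torque": the same for the moment, N m; "width": opening from 0.0 (shut) to 1.0 (fully open); "grip_force": force on a finger pad.
Only numpy, scipy, OpenCV 4.12 (cv2) and the standard library are available. Lean on these libraries where they do the work, as an engineer would, in place of code of your own. Each camera call takes 0.05 s, during which the arm holds its last target. There are 200 camera calls.

## Working session

There is one attempt and no reset: what is moved stays moved. The work goes in short steps, Python scripts to look and compute and a shell command to move; the robot and the scene stay as the last step left them, time stands still between calls to the robot, and variables do not carry over. Pictures are saved under pics/ and viewed, at most 10 in all, crops included, and the job is handed in when it is done.

```bash
mkdir -p pics; ls; python3 - <<'E'
from workcell import *
import cv2,numpy as np
s=read_state();print({k:np.round(v,3).tolist() for k,v in s.items()})
a=read_camera("scene");b=read_camera("top")
cv2.imwrite("pics/raw_scene.png",a);cv2.imwrite("pics/raw_top.png",b)
cv2.imwrite("pics/scene1.png",cv2.resize(a,(800,600)));cv2.imwrite("pics/top1.png",cv2.resize(b,(800,600)))
for n in("scene","top","wrist"):
  m=camera_model(n);print(n,{k:np.round(v,3).tolist() for k,v in m.items()})
E
```

```text
pics
{'time': 0.0, 'q': [1.207, 0.265, 1.605, -0.0, 1.274, -0.037], 'joint_vel': [0.001, -0.001, 0.0, 0.001, 0.0, 0.001], 'joint_torque': [0.001, -51.51, -36.733, -0.0, 0.013, -0.0], 'tool_pos': [0.216, 0.639, 0.23], 'tcp_rot': [-0.511, -3.099, 0.003], 'wrist_force': [-0.466, -0.232, 0.347], 'torque': [0.019, -0.022, -0.028], 'grip_force': 0.0, 'width': 1.006}
scene {'camera_matrix': [[400.455, 0.0, 261.454], [0.0, 400.455, 198.051], [0.0, 0.0, 1.0]], 'k1': -0.071, 'R': [[0.781, 0.624, 0.0], [0.436, -0.546, -0.715], [-0.446, 0.559, -0.699]], 't': [-0.448, -0.208, 1.729]}
top {'camera_matrix': [[450.616, 0.0, 255.355], [0.0, 450.616, 190.73], [0.0, 0.0, 1.0]], 'k1': -0.103, 'R': [[-0.001, -1.0, 0.01], [-0.996, -0.0, -0.09], [0.09, -0.01, -0.996]], 't': [-0.079, 0.628, 1.655]}
wrist {'camera_matrix': [[320.167, 0.0, 248.959], [0.0, 320.167, 193.236], [0.0, 0.0, 1.0]], 'k1': 0.015, 'R': [[0.32, 0.947, -0.001], [0.912, -0.307, 0.272], [0.257, -0.088, -0.962]], 't': [-0.674, -0.037, 0.378]}
```

View pics/scene1.png

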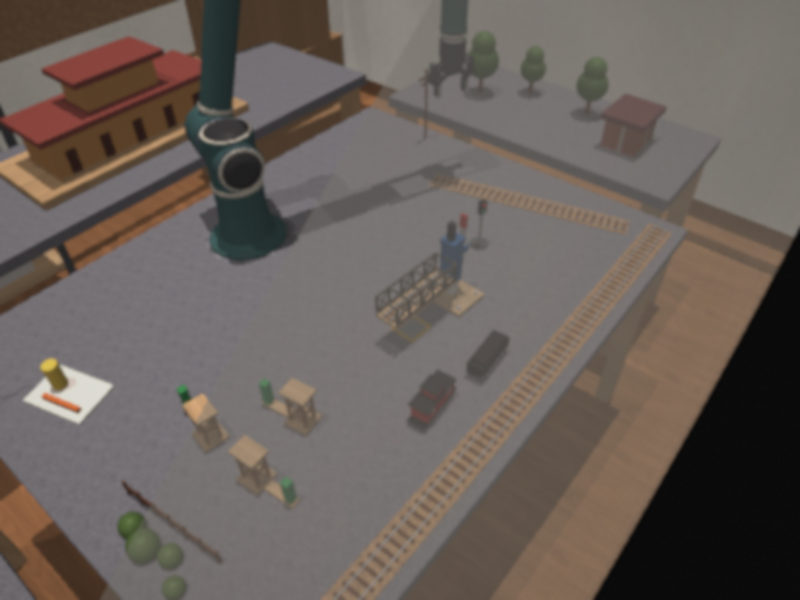

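View pics/top1.png

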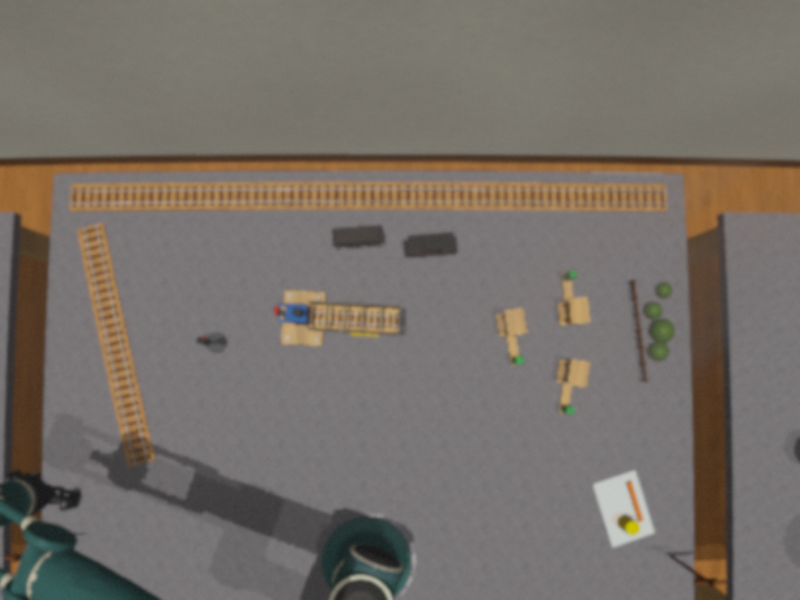

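The scene shows jack, blue carriage, post and red release at about (455,240), the signal at (480,210), and three lookalike piers. In the top view (800 px) the jack is at (300,315), the span runs to (400,318), and the caboose and tender are at (430,244) and (358,236). The leftmost pier has its cap at (512,322) and its stem at (518,360), already on the robot's side.

```bash
cat > h.py <<'E'
from workcell import *
import cv2,numpy as np
from scipy.spatial.transform import Rotation as Ro
def ray(m,uv):
    K=np.array(m["camera_matrix"]);d=np.array([[m["k1"],0,0,0]],float).ravel()
    p=cv2.undistortPoints(np.array([[uv]],float),K,d)[0,0]
    R=np.array(m["R"]);t=np.array(m["t"])
    return -R.T@t, R.T@np.array([p[0],p[1],1.])
def onz(m,uv,z):
    o,d=ray(m,uv);return o+d*(z-o[2])/d[2]
def two(m1,a,m2,b):
    o1,d1=ray(m1,a);o2,d2=ray(m2,b)
    s=np.linalg.lstsq(np.c_[d1,-d2],o2-o1,rcond=None)[0]
    p,q=o1+s[0]*d1,o2+s[1]*d2
    return (p+q)/2,np.linalg.norm(p-q)
def blobs(im,lo,hi,amin=6):
    h=cv2.cvtColor(im,cv2.COLOR_BGR2HSV)
    k=cv2.inRange(h,lo,hi);n,l,st,c=cv2.connectedComponentsWithStats(k)
    return [(np.round(c[i],1).tolist(),st[i].tolist()) for i in range(1,n) if st[i,4]>=amin],l
E
python3 - <<'E'
from h import *
T=camera_model("top");S=camera_model("scene")
t=cv2.imread("pics/raw_top.png");s=cv2.imread("pics/raw_scene.png")
C={"green":((50,90,30),(85,255,255)),"blue":((100,100,40),(125,255,255)),"red":((0,130,70),(8,255,255)),"yellow":((22,110,80),(35,255,255)),"wood":((8,70,130),(22,255,255))}
for n,(lo,hi) in C.items():
  for nm,im in(("top",t),("scene",s)):
    print(n,nm,[b for b in blobs(im,lo,hi,8)[0] if (nm=="top" and 150<b[0][1]<270 and 120<b[0][0]<400) or (nm=="scene" and 100<b[0][1]<330 and 100<b[0][0]<340)])
m=camera_model("wrist");R=np.array(m["R"]);c=-R.T@np.array(m["t"]);st=read_state()
A=Ro.from_rotvec(st["tcp_rot"]).as_matrix();print("cam in tool",A.T@(c-st["tool_pos"]),"axes",(A.T@R.T).round(2).tolist())
E
```

```text
green top [([366.2, 175.1], [365, 174, 4, 3, 10]), ([331.6, 230.0], [329, 228, 6, 5, 23]), ([363.8, 262.0], [361, 260, 6, 5, 22])]
green scene [([117.0, 250.9], [114, 247, 7, 9, 40])]
blue top [([189.4, 200.9], [183, 195, 14, 12, 116])]
blue scene []
red top [([176.9, 198.6], [176, 197, 3, 4, 11])]
red scene []
yellow top [([232.1, 213.3], [224, 212, 18, 3, 41])]
yellow scene []
wood top [([368.5, 194.9], [360, 179, 18, 29, 293]), ([214.3, 204.3], [180, 186, 76, 35, 1295]), ([359.2, 200.3], [357, 193, 6, 15, 64]), ([327.2, 209.4], [318, 197, 19, 32, 367]), ([365.9, 241.5], [356, 230, 22, 29, 369])]
wood scene [([108.7, 123.9], [88, 113, 41, 23, 239]), ([114.9, 132.5], [97, 122, 37, 21, 102]), ([297.8, 281.0], [206, 145, 210, 239, 848]), ([320.7, 280.1], [234, 149, 194, 235, 975]), ([189.9, 250.5], [180, 243, 21, 16, 180]), ([337.8, 247.0], [335, 245, 7, 5, 20]), ([334.5, 251.1], [332, 249, 6, 5, 17]), ([126.8, 261.2], [117, 252, 21, 19, 235]), ([331.0, 255.0], [328, 253, 7, 5, 21]), ([179.0, 260.6], [174, 257, 10, 9, 49]), ([327.6, 259.5], [325, 257, 6, 6, 19]), ([323.9, 263.6], [321, 262, 7, 5, 21]), ([320.2, 268.0], [317, 266, 7, 5, 20]), ([316.2, 272.5], [313, 270, 7, 6, 22]), ([312.8, 277.0], [310, 275, 7, 5, 24]), ([308.6, 281.3], [305, 279, 8, 6, 23]), ([158.5, 289.0], [148, 280, 22, 19, 237]), ([304.9, 286.1], [302, 284, 7, 5, 21]), ([300.8, 291.0], [298, 288, 7, 7, 27]), ([296.4, 295.9], [293, 293, 7, 7, 24]), ([292.4, 301.0], [289, 298, 8, 7, 29]), ([288.4, 306.0], [285, 303, 8, 7, 32]), ([175.6, 313.4], [170, 309, 11, 11, 56]), ([283.7, 311.2], [280, 308, 8, 7, 27]), ([279.1, 316.8], [275, 314, 9, 7, 31]), ([274.5, 322.0], [271, 319, 8, 7, 29]), ([269.8, 327.4], [267, 324, 7, 7, 29])]
cam in tool [ 6.77820352e-02 -9.54116519e-06 -1.42798048e-01] axes [[0.0, -0.96, -0.27], [1.0, 0.0, 0.0], [-0.0, -0.27, 0.96]]
```

```bash
python3 - <<'E'
from h import *
T=camera_model("top")
t=cv2.imread("pics/raw_top.png");s=cv2.imread("pics/raw_scene.png")
for n,uv,z in(("stem top",(331.6,230),.072),("trigger",(176.9,198.6),.205),("blue",(189.4,200.9),.168),("yellow near edge",(232.1,213.3),0),("signal foot",(137,218),.0),("pier cap",(328.5,206),.1)):
  print(n,onz(T,uv,z).round(3))
for (lo,hi) in [((8,50,100),(25,255,255))]:
  b,l=blobs(t,lo,hi,8)
  for c,st in b:
    if 300<c[0]<345 and 190<c[1]<225 or 180<c[0]<260 and 180<c[1]<225: print(c,st)
o=np.hstack([cv2.resize(t[170:240,165:270],None,fx=4,fy=4,interpolation=2),cv2.resize(t[170:240,300:345],None,fx=4,fy=4,interpolation=2)])
o2=cv2.resize(s[120:240,220:330],None,fx=4,fy=4,interpolation=2)[:,:]
w=np.zeros((280+300,600,3),np.uint8);w[:280,:600]=o[:280,:600];o2=cv2.resize(s[125:225,220:330],None,fx=3,fy=3,interpolation=2);w[280:,:330]=o2[:300]
cv2.imwrite("pics/c1.png",w)
E
```

```text
stem top [ 0.481 -0.356  0.072]
trigger [0.585 0.184 0.205]
blue [0.58  0.148 0.168]
yellow near edge [0.545 0.008 0.   ]
signal foot [0.526 0.37  0.   ]
pier cap [ 0.567 -0.341  0.1  ]
[215.2, 204.0] [179, 185, 78, 37, 1636]
[327.2, 210.0] [317, 197, 21, 37, 425]
```

View pics/c1.png

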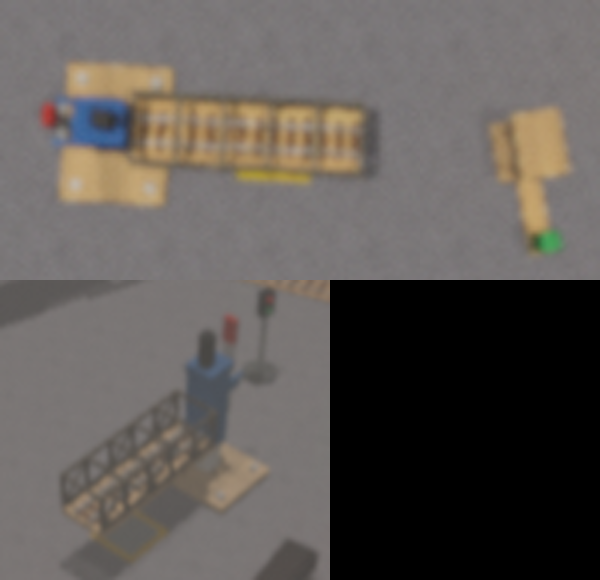

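The crops confirm the red release at (48,115), the post on the blue block at (103,120), and a jack yaw of about -0.05 rad from the base and span edges. Next I move above the post for a closer wrist look.

```bash
python3 -m crank '[[[-2,-1.5,-0.7,0,0,0],[-3.3,-2.3,-0.7,0,0,0],[-3.3,-2.3,-0.7,0,0,0],[-3.3,-2.3,-0.7,0,0,0],[-3.3,-2.3,-0.7,0,0,0],[-3.3,-2.3,-0.7,0,0,0],[-3.3,-2.3,-0.7,0,0,0],[-3.3,-2.3,-0.7,0,0,0]]]'
python3 -m crank '[[[-3.3,-2.3,-0.7,0,0,0],[-3.3,-2.3,-0.7,0,0,0],[-3.3,-2.3,-0.7,0,0,0],[-3.3,-2.3,-0.7,0,0,0],[-3.3,-2.3,-0.6,0,0,0],[-3.3,-2.3,-0.6,0,0,0],[-3.3,-2.3,-0.6,0,0,0],[-3.3,-2.3,0,0,0,0]]]'
python3 -m crank '[[[-1,-1,0,0,0,0.11],[0,0,0,0,0,0.12],[0,0,0,0,0,0.12],[0,0,0,0,0,0.12],[0,0,0,0,0,0.12],[0,0,0,0,0,0.12],[0,0,0,0,0,0.12],[0,0,0,0,0,0.12]]]'
python3 -m crank '[[[0,0,0,0,0,0.12],[0,0,0,0,0,0.12],[0,0,0,0,0,0.105],[0,0,0,0,0,0],[0,0,0,0,0,0]]]'
python3 - <<'E'
from h import *
s=read_state();print(s["time"],s["tool_pos"],Ro.from_rotvec(s["tcp_rot"]).as_matrix().round(3).tolist())
m=camera_model("wrist");im=read_camera("wrist");cv2.imwrite("pics/w1raw.png",im);cv2.imwrite("pics/w1.png",im)
np.save("m1.npy",m,allow_pickle=True)
E
```

```text
time: 0.77
tool_pos: [0.3984, 0.3901, 0.2871]
tcp_rot: [-0.51, -3.099, 0.001]
wrist_force: [1.5, 0.4, 0.0]
width: 0.999
grip_force: 0.0
time: 1.43
tool_pos: [0.5901, 0.1312, 0.3345]
tcp_rot: [0.511, 3.098, 0.001]
wrist_force: [0.1, 0.9, 0.4]
width: 0.995
grip_force: 0.0
time: 2.1
tool_pos: [0.5948, 0.1202, 0.3325]
tcp_rot: [-1.879, -2.516, 0.002]
wrist_force: [-0.2, -0.3, 0.0]
width: 0.997
grip_force: 0.0
time: 2.52
tool_pos: [0.5949, 0.1203, 0.3327]
tcp_rot: [-2.274, -2.167, 0.001]
wrist_force: [0.4, -0.6, -0.8]
width: 1.002
grip_force: 0.0
2.5167 [0.59485158 0.1202636  0.3327069 ] [[0.048, 0.999, -0.001], [0.999, -0.048, -0.0], [-0.0, -0.001, -1.0]]
```

View pics/w1.png

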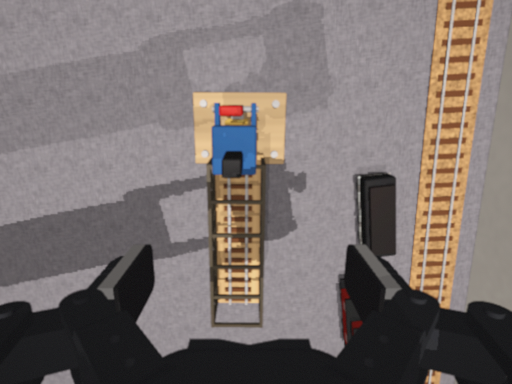

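The wrist view is sharp: jack base corners near (193,93) and (286,93), red release at (231,110), post top at about (232,170), span down to row 326.

```bash
python3 - <<'E'
from h import *
m=np.load("m1.npy",allow_pickle=True).item();im=cv2.imread("pics/w1raw.png")
h=cv2.cvtColor(im,cv2.COLOR_BGR2HSV)
k=cv2.inRange(h,(10,50,120),(28,255,255))[80:170,180:300]
k=cv2.morphologyEx(k,cv2.MORPH_CLOSE,np.ones((3,3)))
ys,xs=np.nonzero(k)
# left/right/top edges by line fits
def fit(rows,f): return np.polyfit(rows,[f(np.nonzero(k[r])[0]) for r in rows],1)
R=[r for r in range(18,78) ];
L=fit(R,min);Rr=fit(R,lambda x:max(x)+1);print("L,R slopes",L,Rr)
cols=list(range(18,30))+list(range(85,102));T=np.polyfit(cols,[np.nonzero(k[:,c])[0].min() for c in cols],1);B=np.polyfit(cols,[np.nonzero(k[:,c])[0].max()+1 for c in cols],1)
def X(v,hh):
    r=np.polyval(hh,np.polyval(v,40))
    c=np.polyval(v,r);r=np.polyval(hh,c);return (c+180-.5,r+80-.5)
P=[X(a,b) for a,b in((L,T),(Rr,T),(Rr,B),(L,B))]
W=np.array([onz(m,p,.012) for p in P]);print(np.round(P,1).tolist(),W.round(4).tolist())
print("sizes",[np.linalg.norm(W[i]-W[(i+1)%4]).round(4) for i in range(4)],"centre",W.mean(0))
d=W[1]-W[0]+W[2]-W[3];e=W[0]-W[3]+W[1]-W[2];print("yaw",np.arctan2(d[1],d[0]),np.arctan2(-e[0],e[1]))
for n,lo,hi,z in(("red",(0,150,80),(8,255,255),.21),("blue",(100,130,40),(125,255,255),.168)):
  for c,st in blobs(im,lo,hi,30)[0]:
    if 190<c[0]<280 and 80<c[1]<200: print(n,c,st,onz(m,c,z).round(4))
g=h[160:178,215:250,2];print(g[::2].tolist())
E
```

```text
L,R slopes [ 0.04473465 11.74177086] [-3.61211448e-02  1.07415754e+02]
[[191.8, 91.5], [286.5, 91.5], [283.9, 163.0], [195.1, 164.8]] [[0.5212, 0.2074, 0.012], [0.6516, 0.2014, 0.012], [0.6464, 0.1019, 0.012], [0.5162, 0.1053, 0.012]]
sizes [np.float64(0.1305), np.float64(0.0996), np.float64(0.1303), np.float64(0.1023)] centre [0.58387241 0.15398772 0.012     ]
yaw -0.0363771470425304 -0.05066943668703639
red [230.8, 110.5] [220, 106, 23, 11, 221] [0.5844 0.1835 0.21  ]
blue [234.3, 143.7] [212, 104, 44, 71, 1765] [0.5835 0.1519 0.168 ]
[[176, 177, 176, 177, 179, 175, 146, 91, 52, 51, 53, 51, 53, 52, 53, 51, 52, 53, 52, 53, 53, 52, 53, 53, 45, 38, 34, 83, 136, 161, 172, 178, 180, 179, 179], [175, 175, 176, 176, 178, 174, 141, 78, 56, 62, 63, 62, 63, 63, 64, 65, 64, 66, 64, 65, 65, 67, 66, 65, 58, 42, 36, 88, 149, 174, 178, 178, 178, 178, 177], [176, 176, 176, 176, 178, 173, 141, 77, 55, 62, 62, 62, 62, 63, 60, 63, 62, 63, 62, 63, 62, 64, 63, 62, 54, 40, 40, 95, 152, 176, 179, 178, 178, 177, 178], [176, 177, 176, 176, 177, 172, 139, 75, 54, 60, 59, 61, 60, 60, 61, 62, 61, 60, 60, 62, 62, 61, 62, 59, 52, 38, 41, 97, 153, 175, 179, 178, 178, 178, 175], [176, 176, 176, 176, 176, 171, 138, 75, 49, 57, 58, 59, 57, 59, 59, 59, 60, 59, 59, 60, 58, 57, 58, 57, 49, 38, 48, 100, 143, 161, 164, 163, 162, 162, 159], [176, 176, 174, 174, 174, 170, 137, 73, 49, 55, 56, 57, 57, 56, 56, 57, 56, 57, 56, 55, 56, 56, 55, 54, 46, 37, 53, 92, 113, 117, 115, 116, 116, 116, 116], [174, 175, 173, 173, 174, 168, 136, 74, 48, 54, 55, 56, 56, 56, 54, 54, 54, 55, 56, 57, 56, 56, 54, 54, 47, 37, 60, 95, 115, 117, 117, 116, 117, 116, 116], [134, 137, 137, 137, 139, 135, 106, 59, 49, 54, 54, 52, 53, 53, 52, 52, 53, 56, 60, 58, 58, 48, 41, 38, 32, 36, 60, 83, 93, 97, 107, 114, 110, 100, 96], [113, 136, 139, 142, 154, 161, 139, 97, 66, 61, 57, 57, 57, 54, 53, 51, 53, 53, 53, 53, 52, 44, 38, 34, 41, 54, 78, 94, 98, 105, 129, 143, 135, 114, 100]]
```

```bash
python3 -m crank '[[[1.9,-1.25,2,0,0,0],[0,0,3,0,0,0],[0,0,3,0,0,0],[0,0,3,0,0,0],[0,0,2.7,0,0,0],[0,0,2,0,0,0],[0,0,0,0,0,0]]]'
python3 -m crank '[[[0,0,0,0,0,0],[0,0,0,0,0,0],[0,0,0,0,0,0],[0,0,0,0,0,0],[0,0,0,0,0,0],[0,0,0,0,0,0],[0,0,0,0,0,0],[0,0,0,0,0,0]]]' 0 70
```

```text
time: 3.15
tool_pos: [0.5796, 0.1392, 0.1703]
tcp_rot: [-2.271, -2.163, 0.014]
wrist_force: [-1.3, 0.8, -1.2]
width: 1.003
grip_force: 0.0
time: 3.82
tool_pos: [0.5818, 0.1404, 0.1794]
tcp_rot: [-2.275, -2.163, 0.003]
wrist_force: [-9.7, -0.1, 9.5]
width: 0.434
grip_force: 68.9
```

```bash
python3 -m crank '[[[0,0,0,0,0,0],[0,0,0,0,0,0],[0,0,0,0,0,0]]]'
python3 - <<'E'
from h import *
cv2.imwrite("pics/w2.png",read_camera("wrist"))
E
```

```text
time: 4.07
tool_pos: [0.5818, 0.1404, 0.1794]
tcp_rot: [-2.275, -2.163, 0.003]
wrist_force: [-10.0, 0.3, 10.1]
width: 0.434
grip_force: 68.9
```

View pics/w2.png

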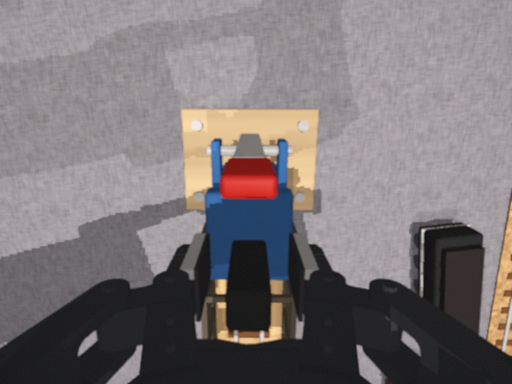

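The fingers have closed on the blue block (edges at columns 206-292), not on the post at (249,270). I'll open, rise and check the carriage height before gripping higher.

```bash
python3 -m crank '[[[0,0,0,0,0,0],[0,0,0,0,0,0],[0,0,0,0,0,0],[0,0,-2,0,0,0],[0,0,-3,0,0,0],[0,0,-2,0,0,0],[0,0,0,0,0,0],[0,0,0,0,0,0]]]' 8.5
python3 - <<'E'
from h import *
s=read_state();print(s["tool_pos"],s["width"])
m=camera_model("wrist");im=read_camera("wrist");np.save("m2.npy",m,allow_pickle=True);cv2.imwrite("pics/w3.png",im)
for c,st in blobs(im,(0,150,60),(8,255,255),30)[0]+blobs(im,(100,130,40),(125,255,255),30)[0]: print(c,st)
m1=np.load("m1.npy",allow_pickle=True).item();i1=cv2.imread("pics/w1raw.png")
for i in(i1,im):
  h=cv2.cvtColor(i,cv2.COLOR_BGR2HSV);k=cv2.inRange(h,(0,150,60),(8,255,255))
  ys,xs=np.nonzero(k[:250,190:310]);v=h[:250,190:310,2]
  for y in range(ys.min(),ys.max()+1):
    q=xs[ys==y];print(y,q.min()+190,q.max()+190,int(np.median(v[y,q])),end=' | ')
  print()
E
```

```text
time: 4.78
tool_pos: [0.5853, 0.1402, 0.2488]
tcp_rot: [2.275, 2.162, 0.007]
wrist_force: [-0.0, -0.2, 0.8]
width: 0.995
grip_force: 0.0
[0.58534634 0.140164   0.24880398] 0.9953814434706929
[241.4, 150.1] [224, 140, 35, 21, 638]
[242.7, 185.4] [213, 130, 60, 97, 3359]
106 220 241 195 | 107 220 241 218 | 108 220 241 229 | 109 220 241 230 | 110 220 242 228 | 111 220 242 226 | 112 221 242 222 | 113 221 242 215 | 114 221 241 198 | 115 221 240 167 | 116 228 229 133 | 
140 231 252 119 | 141 230 254 113 | 142 229 255 114 | 143 228 256 114 | 144 228 256 116 | 145 227 256 132 | 146 226 256 163 | 147 226 257 189 | 148 225 257 203 | 149 225 257 213 | 150 224 258 218 | 151 225 258 217 | 152 225 258 215 | 153 225 258 213 | 154 225 258 210 | 155 225 258 207 | 156 225 258 205 | 157 226 258 200 | 158 226 257 186 | 159 227 256 168 | 160 229 252 156 |
```

View pics/w3.png

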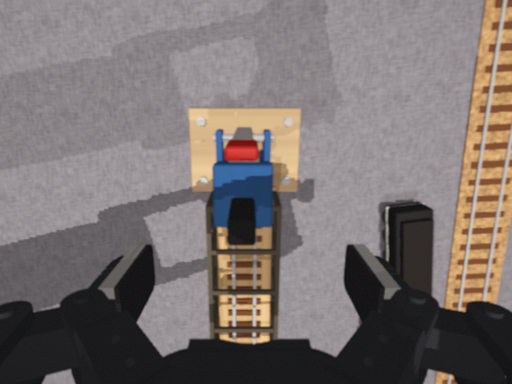

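The view shows the carriage hanging straight, with the red top face at (241,153) and the post at (242,220). I'll triangulate the heights across the two wrist views.

```bash
python3 - <<'E'
from h import *
m1=np.load("m1.npy",allow_pickle=True).item();m2=np.load("m2.npy",allow_pickle=True).item()
print("red top",two(m1,(231,110.5),m2,(241.3,153)))
for n,m in(("w1",m1),("w3",m2)):
  im=cv2.imread("pics/w1raw.png" if n=="w1" else "pics/w3.png");h=cv2.cvtColor(im,cv2.COLOR_BGR2HSV)
  k=(h[...,2]<75)&(h[...,1]<110);c=range(224,239) if n=="w1" else range(232,252)
  print(n,"col rows of V",h[140:262:1,231 if n=="w1" else 242,2].tolist())
  r=130 if n=="w1" else 172;b=cv2.inRange(h,(100,120,30),(130,255,255))[r];x=np.nonzero(b)[0];x=x[(x>190)&(x<300)];print("block row",r,x.min(),x.max())
E
```

```text
red top (array([0.5851219 , 0.18376012, 0.22502898]), np.float64(0.0006020210661697448))
w1 col rows of V [164, 165, 164, 163, 162, 162, 163, 163, 163, 161, 144, 87, 28, 17, 20, 22, 18, 22, 28, 38, 52, 64, 64, 63, 62, 62, 61, 60, 60, 59, 56, 55, 54, 55, 53, 51, 53, 73, 119, 148, 152, 145, 129, 112, 84, 76, 85, 92, 113, 136, 143, 144, 144, 142, 127, 96, 89, 91, 89, 78, 57, 65, 73, 89, 110, 109, 90, 101, 121, 128, 142, 173, 192, 192, 191, 192, 178, 137, 130, 134, 139, 163, 180, 161, 152, 167, 177, 143, 133, 139, 142, 151, 157, 131, 88, 93, 106, 113, 129, 142, 141, 140, 157, 180, 186, 185, 175, 147, 116, 101, 98, 101, 113, 133, 143, 145, 143, 125, 104, 104, 107, 117]
block row 130 213 254
w3 col rows of V [119, 114, 114, 114, 117, 132, 164, 190, 204, 214, 218, 218, 215, 214, 211, 209, 206, 201, 181, 151, 146, 119, 94, 91, 108, 136, 153, 162, 166, 166, 165, 165, 165, 164, 165, 164, 164, 165, 163, 149, 112, 95, 96, 96, 97, 96, 97, 96, 96, 97, 96, 96, 96, 96, 97, 97, 96, 80, 42, 19, 21, 20, 19, 22, 18, 19, 21, 19, 21, 21, 21, 20, 21, 20, 20, 19, 18, 21, 21, 20, 26, 25, 27, 27, 26, 26, 27, 26, 24, 26, 26, 26, 24, 28, 26, 23, 24, 26, 28, 26, 31, 30, 31, 36, 67, 120, 157, 159, 137, 79, 53, 68, 71, 75, 101, 131, 134, 134, 142, 154, 149, 109]
block row 172 214 271
```

Lift is about 16 mm already (release top at 0.225 m), so the post is centred near z = 0.206. I'll regrip at that height.

```bash
python3 -m crank '[[[0,0,2,0,0,0],[0,0,2,0,0,0],[0,0,1.4,0,0,0],[0,0,0,0,0,0],[0,0,0,0,0,0]]]' 8.5
python3 -m crank '[[[0,0,0,0,0,0],[0,0,0,0,0,0],[0,0,0,0,0,0],[0,0,0,0,0,0],[0,0,0,0,0,0],[0,0,0,0,0,0],[0,0,0,0,0,0],[0,0,0,0,0,0]]]' 0 80
python3 -m crank '[[[0,0,0,0,0,0],[0,0,0,0,0,0],[0,0,0,0,0,0]]]'
```

```text
time: 5.25
tool_pos: [0.5819, 0.1396, 0.1897]
tcp_rot: [-2.275, -2.162, 0.007]
wrist_force: [-0.7, 0.1, -0.6]
width: 0.996
grip_force: 0.0
time: 5.92
tool_pos: [0.5815, 0.1401, 0.1931]
tcp_rot: [-2.275, -2.162, 0.005]
wrist_force: [-9.0, -0.4, 6.2]
width: 0.172
grip_force: 78.5
time: 6.17
tool_pos: [0.5815, 0.1401, 0.1931]
tcp_rot: [-2.275, -2.162, 0.005]
wrist_force: [-8.7, 0.6, 8.2]
width: 0.174
grip_force: 78.5
```

```bash
python3 -m crank '[[[0,-0.15,-0.3,0,0,0],[0,0,-0.6,0,0,0],[0,0,-0.6,0,0,0],[0,0,-0.6,0,0,0],[0,0,0,0,0,0],[0,0,0,0,0,0]]]'
python3 -m crank '[[[0,0,-0.6,0,0,0],[0,0,-0.6,0,0,0],[0,0,-0.6,0,0,0],[0,0,-0.6,0,0,0],[0,0,-0.6,0,0,0],[0,0,0,0,0,0],[0,0,0,0,0,0]]]'
```

```text
time: 6.67
tool_pos: [0.5815, 0.1401, 0.2136]
tcp_rot: [-2.277, -2.163, 0.002]
wrist_force: [-1.1, 1.2, -5.3]
width: 0.171
grip_force: 79.1
time: 7.25
tool_pos: [0.5815, 0.1401, 0.2446]
tcp_rot: [-2.277, -2.164, 0.0]
wrist_force: [-3.9, 2.2, -5.5]
width: 0.176
grip_force: 79.5
```

```bash
for i in 1 ; do python3 -m crank '[[[0,0,0.15,0,0,0],[0,0,0.15,0,0,0],[0,0,0,0,0,0]]]'; python3 -m crank '[[[0,0,0.1,0,0,0],[0,0,0,0,0,0]]]'; done
```

```text
time: 7.5
tool_pos: [0.5815, 0.1401, 0.2413]
tcp_rot: [-2.277, -2.164, 0.001]
wrist_force: [-5.2, 1.8, -2.8]
width: 0.172
grip_force: 80.2
time: 7.67
tool_pos: [0.5816, 0.1401, 0.2412]
tcp_rot: [-2.277, -2.164, 0.0]
wrist_force: [-7.1, 1.4, 1.3]
width: 0.174
grip_force: 80.4
```

The weight came off at 0.2412 m, which is +48 mm, so the span hangs on the top tooth. Now I let go, clear it and go to the pier.

```bash
python3 -m crank '[[[0,0,0,0,0,0],[0,0,0,0,0,0],[0,0,0,0,0,0],[0,0,0,0,0,0],[0,0,-2,0,0,0],[0,0,-3,0,0,0],[0,0,-3,0,0,0],[0,0,0,0,0,0]]]' 8.5
python3 -m crank '[[[-2,-0.3,0,0,0,0],[-3.8,-0.6,0,0,0,0],[-3.8,-0.6,0,0,0,0],[-3.8,-0.6,0,0,0,0],[-3.8,-0.6,0,0,0,0],[-3.8,-0.6,0,0,0,0],[-3.8,-0.6,0,0,0,0],[-3.8,-0.6,0,0,0,0]]]'
python3 -m crank '[[[-3.8,-0.6,0,0,0,0],[-3.8,-0.6,0,0,0,0],[-3.8,-0.6,0,0,0,0],[-3.8,-0.6,0,0,0,0],[-3.8,-0.6,0,0,0,0],[-1.5,-0.3,0,0,0,0],[0,0,0,0,0,-0.1],[0,0,0,0,0,-0.12]]]'
python3 -m crank '[[[0,0,0,0,0,-0.12],[0,0,0,0,0,-0.12],[0,0,0,0,0,-0.12],[0,0,0,0,0,-0.12],[0,0,0,0,0,-0.12],[0,0,0,0,0,-0.12],[0,0,0,0,0,-0.12],[0,0,0,0,0,-0.12]]]'
python3 -m crank '[[[0,0,0,0,0,-0.12],[0,0,0,0,0,-0.12],[0,0,0,0,0,-0.12],[0,0,0,0,0,-0.12],[0,0,0,0,0,-0.06],[0,0,0,0,0,0],[0,0,0,0,0,0]]]'
python3 - <<'E'
from h import *
s=read_state();print(s["time"],s["q"],s["tool_pos"],Ro.from_rotvec(s["tcp_rot"]).as_matrix().round(3).tolist())
m=camera_model("wrist");im=read_camera("wrist");cv2.imwrite("pics/w4.png",im);np.save("m4.npy",m,allow_pickle=True)
m=camera_model("scene");cv2.imwrite("pics/s2raw.png",read_camera("scene"))
E
```

```text
time: 8.33
tool_pos: [0.5858, 0.1404, 0.3276]
tcp_rot: [2.272, 2.159, 0.017]
wrist_force: [0.8, 0.1, 1.6]
width: 0.991
grip_force: 0.0
time: 9.0
tool_pos: [0.5224, -0.1454, 0.32]
tcp_rot: [2.276, 2.163, 0.001]
wrist_force: [0.4, 0.8, -0.4]
width: 0.993
grip_force: 0.0
time: 9.67
tool_pos: [0.4788, -0.3482, 0.3193]
tcp_rot: [2.023, 2.402, -0.0]
wrist_force: [0.5, -0.0, 0.1]
width: 0.995
grip_force: 0.0
time: 10.33
tool_pos: [0.4796, -0.3465, 0.3197]
tcp_rot: [0.679, 3.066, -0.001]
wrist_force: [-0.1, 0.3, 0.5]
width: 0.997
grip_force: 0.0
time: 10.92
tool_pos: [0.4794, -0.3464, 0.3195]
tcp_rot: [-0.151, 3.137, -0.001]
wrist_force: [-0.1, -0.1, 0.2]
width: 1.0
grip_force: 0.0
10.9167 [-6.67732788e-01  6.37493103e-02  1.67413874e+00 -7.45767339e-05
  1.40295732e+00 -2.33493266e+00] [ 0.47943961 -0.34639395  0.31951186] [[-0.995, -0.096, 0.001], [-0.096, 0.995, -0.001], [-0.0, -0.001, -1.0]]
```

View pics/w4.png

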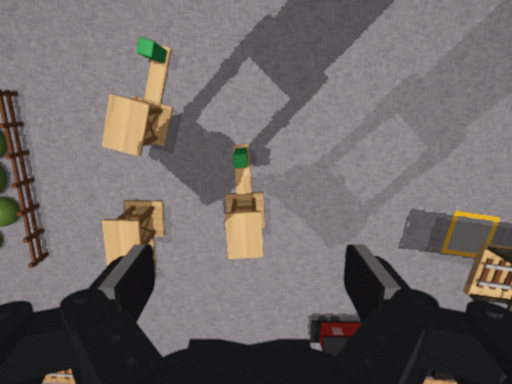

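The wrist view shows our pier with its stem top at (241,157) and cap around (245,238), and the pad's yellow edge near (471,234).

```bash
python3 - <<'E'
from h import *
m=np.load("m4.npy",allow_pickle=True).item();im=cv2.imread("pics/w4.png");h=cv2.cvtColor(im,cv2.COLOR_BGR2HSV)
k=cv2.inRange(h,(45,120,30),(85,255,255))[130:185,220:265];ys,xs=np.nonzero(k)
for y in range(ys.min(),ys.max()+1):
  q=xs[ys==y];print(y+130,q.min()+220,q.max()+220,int(np.median(h[y+130,q+220,2])),end=' | ')
print()
# cap: bright wood
k=cv2.inRange(h,(10,60,205),(25,255,255)).copy();k[:,:210]=0;k[:,290:]=0;k[:185]=0;k[300:]=0
n,l,st,c=cv2.connectedComponentsWithStats(k);i=1+st[1:,4].argmax();cap=cv2.minAreaRect(np.argwhere(l==i)[:,::-1].astype(np.float32));print("cap",st[i],c[i],cap)
for z in(.094,.1,.106):
  W=np.array([onz(m,p,z)for p in cv2.boxPoints(cap)]);print(z,W.mean(0).round(4),[np.linalg.norm(W[j]-W[j-1]).round(3) for j in range(4)],(W[1]-W[0]).round(4),(W[2]-W[1]).round(4))
k=cv2.inRange(h,(20,130,120),(32,255,255)).copy();k[:,:400]=0;k[:200]=0;k[265:]=0
n,l,st,c=cv2.connectedComponentsWithStats(k);i=1+st[1:,4].argmax();print(st[i])
ys,xs=np.nonzero(l==i)
for nm,p in(("tl",(xs+ys).argmin()),("tr",(xs-ys).argmax()),("bl",(ys-xs).argmax()),("br",(xs+ys).argmax())):
  print(nm,xs[p],ys[p],onz(m,(xs[p],ys[p]),0).round(4))
print("stem",onz(m,(241,155),.072).round(4))
E
```

```text
148 242 245 77 | 149 236 245 72 | 150 235 246 72 | 151 235 246 72 | 152 235 246 73 | 153 234 246 77 | 154 234 246 91 | 155 233 246 106 | 156 233 246 113 | 157 233 246 113 | 158 233 246 113 | 159 233 246 112 | 160 233 246 112 | 161 234 246 111 | 162 234 246 111 | 163 234 246 111 | 164 234 246 110 | 165 234 246 110 | 166 234 246 108 | 167 235 239 105 | 
cap [ 226  213   36   46 1450] [244.44758621 235.4937931 ] ((244.29185485839844, 235.16928100585938), (43.78955841064453, 35.36848831176758), 86.42366790771484)
0.094 [ 0.5709 -0.3436  0.094 ] [np.float64(0.059), np.float64(0.043), np.float64(0.059), np.float64(0.045)] [-0.007   0.0425 -0.    ] [0.0578 0.0097 0.    ]
0.1 [ 0.5683 -0.3437  0.1   ] [np.float64(0.058), np.float64(0.042), np.float64(0.058), np.float64(0.044)] [-0.0069  0.0418  0.    ] [ 0.0568  0.0096 -0.    ]
0.106 [ 0.5657 -0.3439  0.106 ] [np.float64(0.057), np.float64(0.042), np.float64(0.057), np.float64(0.043)] [-0.0068  0.0411  0.    ] [0.0559 0.0094 0.    ]
[442 211  58  46 503]
tl 455 211 [ 0.5398 -0.027   0.    ]
tr 498 217 [0.5428 0.0397 0.    ]
bl 442 251 [ 0.6067 -0.0293  0.    ]
br 489 242 [0.5844 0.0386 0.    ]
stem [ 0.4745 -0.357   0.072 ]
```

```bash
python3 -m crank '[[[0,-1.15,2,0,0,-0.06],[0,0,3.5,0,0,0],[0,0,3.5,0,0,0],[0,0,3.5,0,0,0],[0,0,3.5,0,0,0],[0,0,3.5,0,0,0],[0,0,3.5,0,0,0],[0,0,2.5,0,0,0]]]' 8.5
python3 -m crank '[[[0,0,1.7,0,0,0],[0,0,0.7,0,0,0],[0,0,0,0,0,0],[0,0,0,0,0,0]]]'
python3 -m crank '[[[0,0,0,0,0,0],[0,0,0,0,0,0],[0,0,0,0,0,0],[0,0,0,0,0,0],[0,0,0,0,0,0],[0,0,0,0,0,0],[0,0,0,0,0,0],[0,0,0,0,0,0]]]' 0 80
python3 -m crank '[[[0,0,-0.3,0,0,0],[0,0,-0.4,0,0,0],[0,0,0,0,0,0],[0,0,0,0,0,0]]]'
```

```text
time: 11.68
tool_pos: [0.4789, -0.3567, 0.061]
tcp_rot: [0.246, -3.13, -0.003]
wrist_force: [-0.2, -0.0, -0.2]
width: 0.995
grip_force: 0.0
time: 12.02
tool_pos: [0.4807, -0.3582, 0.0408]
tcp_rot: [-0.248, 3.131, -0.001]
wrist_force: [1.0, -0.7, 0.7]
width: 0.993
grip_force: 0.0
time: 12.68
tool_pos: [0.4807, -0.3582, 0.0411]
tcp_rot: [-0.248, 3.131, -0.001]
wrist_force: [-0.9, 1.0, 4.9]
width: 0.197
grip_force: 78.6
time: 13.02
tool_pos: [0.48, -0.3576, 0.0469]
tcp_rot: [0.248, -3.131, -0.001]
wrist_force: [0.1, -0.7, -1.7]
width: 0.2
grip_force: 78.0
```

```bash
python3 -m crank '[[[0.3,1,0,0,0,0.05],[0.6,2,0,0,0,0.05],[0.6,2.8,0,0,0,0.05],[0.6,2.8,0,0,0,0.05],[0.6,2.8,0,0,0,0],[0.6,2.8,0,0,0,0],[0.6,2.8,0,0,0,0],[0.6,2.8,0,0,0,0]]]'
python3 -m crank '[[[0.6,2.8,0,0,0,0],[0.6,2.8,0,0,0,0],[0.6,2.8,0,0,0,0],[0.6,2.8,0,0,0,0],[0.6,2.8,0,0,0,0],[0.3,2,0,0,0,0],[0,0,0,0,0,0],[0,0,0,0,0,0]]]'
python3 - <<'E'
from h import *
s=read_state();A=Ro.from_rotvec(s["tcp_rot"]).as_matrix();p=np.array(s["tool_pos"]);print(p,A.round(3).tolist(),A.T@(np.array([.489,.0085,p[2]])-p)*100)
m=camera_model("wrist");im=read_camera("wrist");cv2.imwrite("pics/w5.png",im);np.save("m5.npy",m,allow_pickle=True)
E
```

```text
time: 13.68
tool_pos: [0.4336, -0.1593, 0.0469]
tcp_rot: [-0.066, -3.14, -0.001]
wrist_force: [1.0, -0.5, -1.7]
width: 0.202
grip_force: 78.3
time: 14.35
tool_pos: [0.4077, 0.0013, 0.0471]
tcp_rot: [-0.061, -3.141, 0.0]
wrist_force: [0.5, -0.4, -1.8]
width: 0.199
grip_force: 78.6
[0.40769665 0.0013077  0.04705692] [[-0.999, 0.039, -0.0], [0.039, 0.999, -0.0], [0.0, -0.0, -1.0]] [-8.09616505e+00  1.03524934e+00 -3.65395441e-03]
```

View pics/w5.png

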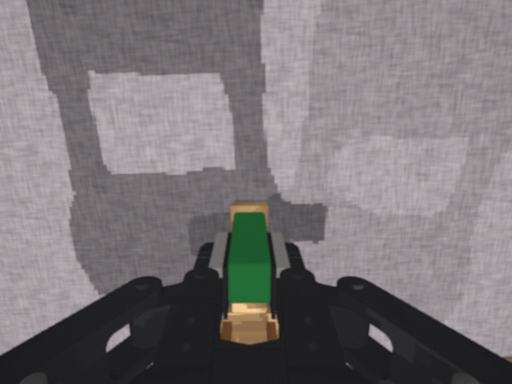

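The pier hangs square and level in the grip, stem at (250,260). Next it slides in under the span, is set down, and I check with the fixed cameras before letting go.

```bash
python3 -m crank '[[[-0.5,0.5,0,0,0,0],[-1.2,0.5,0,0,0,0],[-1.3,0,0,0,0,0],[-1.3,0,0,0,0,0],[-1.3,0,0,0,0,0],[-1.3,0,0,0,0,0],[-1.2,0,0,0,0,0],[0,0,0,0,0,0]]]'
python3 -m crank '[[[0,0,0.3,0,0,0],[0,0,0.3,0,0,0],[0,0,0,0,0,0],[0,0,0,0,0,0]]]'
python3 - <<'E'
from h import *
t=read_camera("top");s=read_camera("scene")
a=cv2.resize(t[160:250,165:270],None,fx=4,fy=4,interpolation=2);b=cv2.resize(s[115:225,220:330],(360,360),interpolation=2)
cv2.imwrite("pics/c2.png",np.hstack([b,a]));cv2.imwrite("pics/s3raw.png",s)
E
```

```text
time: 15.07
tool_pos: [0.4937, 0.0065, 0.0479]
tcp_rot: [0.067, 3.137, -0.0]
wrist_force: [1.0, 0.0, -1.9]
width: 0.196
grip_force: 78.6
time: 15.4
tool_pos: [0.4892, 0.0071, 0.0411]
tcp_rot: [0.066, 3.141, -0.0]
wrist_force: [0.5, -0.8, -0.5]
width: 0.197
grip_force: 79.0
```

View pics/c2.png

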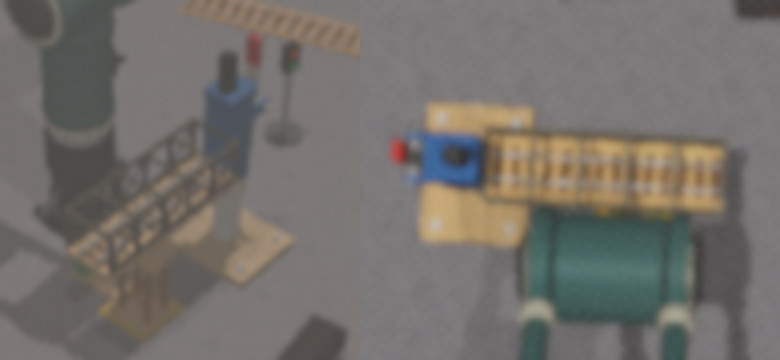

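The scene crop shows the span raised and the pier at (150,285) squarely covering the pad, whose yellow corner shows at (140,335). Release, back out, rise, and move over the release.

```bash
python3 -m crank '[[[0,0,0,0,0,0],[0,0,0,0,0,0],[0,0,0,0,0,0],[0,0,0,0,0,0],[0,0,0,0,0,0],[0,0,0,0,0,0],[1,0,0,0,0,0],[1.5,0,0,0,0,0]]]' 8.5
python3 -m crank '[[[1.5,0,-1,0,0,0],[0,0,-3,0,0,0],[0,0,-3.8,0,0,0],[0,0,-3.8,0,0,0],[0,0,-3.8,0,0,0],[0,0,-3.8,0,0,0],[0,0,-3.8,0,0,0],[0,0,-3.8,0,0,0]]]'
python3 -m crank '[[[0,0,-3,0,0,0],[0,0,-2,0,0,0],[0,0,0,0,0,0],[0,0,0,0,0,0]]]'
python3 - <<'E'
from h import *
s=read_state();A=Ro.from_rotvec(s["tcp_rot"]).as_matrix();p=np.array(s["tool_pos"]);print(p,A.round(3).tolist(),A.T@(np.array([.583,.157,.36])-p)*100)
E
```

```text
time: 16.17
tool_pos: [0.4653, 0.0081, 0.0416]
tcp_rot: [0.066, 3.14, -0.0]
wrist_force: [-0.6, -0.0, -0.6]
width: 0.996
grip_force: 0.0
time: 16.83
tool_pos: [0.4483, 0.0089, 0.3109]
tcp_rot: [-0.066, -3.141, 0.0]
wrist_force: [0.6, -0.2, 0.2]
width: 0.993
grip_force: 0.0
time: 17.17
tool_pos: [0.4496, 0.0088, 0.3605]
tcp_rot: [0.066, 3.138, -0.0]
wrist_force: [0.8, -0.4, -0.2]
width: 0.993
grip_force: 0.0
[0.44964085 0.00880668 0.3604742 ] [[-0.999, 0.042, 0.003], [0.042, 0.999, -0.0], [-0.003, 0.0, -1.0]] [-12.70523068  15.36332566   0.08264282]
```

Move over the jack, and view once from above the release before descending.

```bash
python3 -m crank '[[[-1.5,2,0,0,0,0],[-2.2,2.7,0,0,0,0],[-2.2,2.7,0,0,0,0],[-2.2,2.7,0,0,0,0],[-2.2,2.7,0,0,0,0],[-2.4,2.55,0,0,0,0],[0,0,0,0,0,0],[0,0,0,0,0,0]]]'
python3 - <<'E'
from h import *
s=read_state();A=Ro.from_rotvec(s["tcp_rot"]).as_matrix();p=np.array(s["tool_pos"]);print(p,A.round(3).tolist())
m=camera_model("wrist");im=read_camera("wrist");cv2.imwrite("pics/w6.png",im);np.save("m6.npy",m,allow_pickle=True)
E
```

```text
time: 17.83
tool_pos: [0.5821, 0.1576, 0.3551]
tcp_rot: [-0.062, -3.134, 0.003]
wrist_force: [-1.7, -1.2, -0.6]
width: 0.991
grip_force: 0.0
[0.58209867 0.15764858 0.355146  ] [[-0.999, 0.04, -0.007], [0.04, 0.999, -0.002], [0.007, -0.002, -1.0]]
```

View pics/w6.png

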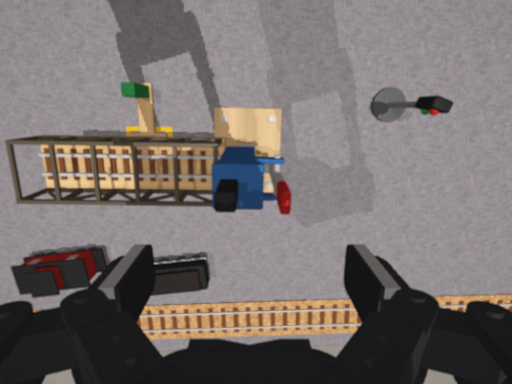

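The view shows the span up, the pier on the yellow pad with its stem at (133,90) on the robot's side, the post top near (227,197) and the release top near (285,205). A numeric check follows.

```bash
python3 - <<'E'
from h import *
m=np.load("m6.npy",allow_pickle=True).item();im=cv2.imread("pics/w6.png");h=cv2.cvtColor(im,cv2.COLOR_BGR2HSV)
for c,st in blobs(im,(0,150,50),(8,255,255),40)[0]:
  if 260<c[0]<310: print("red",c,st)
k=(h[...,2]<80)&(h[...,1]<120)
for y in range(180,212,3):
  x=np.nonzero(k[y,210:245])[0]+210; r=np.nonzero(cv2.inRange(h[y:y+1,270:300],(0,150,50),(8,255,255))[0])[0]+270
  print(y,x[[0,-1]] if len(x) else '',r[[0,-1]] if len(r) else '',h[y,226,2],h[y,285,2])
for uv,z in(((291,205),.274),((216,205),.276),((285,213),.274),((226,210),.276)):print(uv,onz(m,uv,z).round(4))
E
```

```text
red [283.3, 196.9] [277, 182, 13, 31, 332]
180 [221 235]  21 128
183 [220 236] [278 285] 18 107
186 [218 236] [278 286] 18 106
189 [217 236] [277 288] 20 105
192 [210 236] [277 289] 24 131
195 [215 236] [277 289] 32 126
198 [215 236] [278 289] 32 125
201 [210 235] [278 289] 33 139
204 [210 235] [279 289] 30 174
207 [214 235] [280 289] 23 124
210 [216 234] [281 288] 27 124
(291, 205) [0.5872 0.1881 0.274 ]
(216, 205) [0.5845 0.1333 0.276 ]
(285, 213) [0.5933 0.1836 0.274 ]
(226, 210) [0.5886 0.1404 0.276 ]
```

```bash
python3 -m crank '[[[0,0,2.5,0,0,0],[0,0,3,0,0,0],[0,0,3,0,0,0],[0,0,2.5,0,0,0],[0,0,0.9,0,0,0],[0,0,0,0,0,0],[0,0,0,0,0,0],[0,0,0,0,0,0]]]'
python3 -m crank '[[[0,0,0,0,0,0],[0,0,0,0,0,0],[0,0,0,0,0,0],[0,0,0,0,0,0]]]' 5.8 50
```

```text
time: 18.55
tool_pos: [0.5838, 0.1567, 0.2427]
tcp_rot: [0.066, 3.138, 0.001]
wrist_force: [0.1, -0.4, 0.5]
width: 0.992
grip_force: 0.0
time: 18.88
tool_pos: [0.5841, 0.1589, 0.2428]
tcp_rot: [0.066, 3.137, 0.006]
wrist_force: [-0.1, 5.5, 4.3]
width: 0.679
grip_force: 2.4
```

```bash
python3 -m crank '[[[0,0,0,0,0,0],[0,0,0,0,0,0],[0,0,0,0,0,0],[0,0,0,0,0,0]]]' 3.5 50
python3 -m crank '[[[0,0,0,0,0,0],[0,0,0,0,0,0]]]'
```

```text
time: 19.22
tool_pos: [0.5839, 0.1538, 0.2397]
tcp_rot: [0.067, 3.139, -0.008]
wrist_force: [4.1, -9.2, -5.0]
width: 0.497
grip_force: 50.8
time: 19.38
tool_pos: [0.5839, 0.1538, 0.2395]
tcp_rot: [0.067, 3.14, -0.008]
wrist_force: [4.2, -9.4, -4.7]
width: 0.497
grip_force: 50.7
```

```bash
python3 -m crank '[[[0,-0.1,0.05,0,0,0],[0,-0.1,0.1,0,0,0],[0,0,0.15,0,0,0],[0,0,0.15,0,0,0],[0,0,0.15,0,0,0],[0,0,0.15,0,0,0],[0,0,0.1,0,0,0],[0,0,0.05,0,0,0]]]'
python3 -m crank '[[[0,0,0.05,0,0,0],[0,0,0.1,0,0,0],[0,0,0.1,0,0,0],[0,0,0.1,0,0,0],[0,0,0.05,0,0,0],[0,0,0,0,0,0]]]'
```

```text
time: 20.05
tool_pos: [0.5839, 0.1537, 0.2307]
tcp_rot: [0.066, 3.139, -0.003]
wrist_force: [4.4, -4.1, -5.7]
width: 0.496
grip_force: 51.4
time: 20.55
tool_pos: [0.5839, 0.1537, 0.2267]
tcp_rot: [0.066, 3.139, -0.003]
wrist_force: [5.2, -5.2, -5.9]
width: 0.497
grip_force: 51.3
```

```bash
python3 -m crank '[[[0,0,0.1,0,0,0],[0,0,0.1,0,0,0],[0,0,0.1,0,0,0],[0,0,0,0,0,0]]]' | grep -E "pos|force"
python3 -m crank '[[[0,0,0.05,0,0,0],[0,0,0.1,0,0,0],[0,0,0.05,0,0,0],[0,0,0,0,0,0]]]'| grep -E "pos|force"
```

```text
tool_pos: [0.5839, 0.1537, 0.2236]
wrist_force: [4.6, -4.3, -6.6]
grip_force: 51.3
tool_pos: [0.5839, 0.1537, 0.2217]
wrist_force: [4.4, -4.7, -5.5]
grip_force: 51.3
```

```bash
python3 -m crank '[[[0,0,0.05,0,0,0],[0,0,0.1,0,0,0],[0,0,0.05,0,0,0],[0,0,0,0,0,0]]]'| grep -E "pos|force"
python3 -m crank '[[[0,0,0.05,0,0,0],[0,0,0.1,0,0,0],[0,0,0.05,0,0,0],[0,0,0,0,0,0]]]'| grep -E "pos|force"
```

```text
tool_pos: [0.5839, 0.1537, 0.22]
wrist_force: [5.4, -3.9, -5.6]
grip_force: 51.4
tool_pos: [0.5839, 0.1537, 0.22]
wrist_force: [0.7, -5.5, 3.0]
grip_force: 52.0
```

```bash
python3 -m crank '[[[0,0,0.05,0,0,0],[0,0,0.05,0,0,0],[0,0,0.05,0,0,0],[0,0,0,0,0,0]]]'| grep -E "pos|force"
```

```text
tool_pos: [0.5839, 0.1537, 0.2199]
wrist_force: [-2.0, -4.8, 8.8]
grip_force: 52.4
```

Contact is at 0.220 m, a lift of roughly 42 mm. I'll take off the press and then let go.

```bash
python3 -m crank '[[[0,0,-0.05,0,0,0],[0,0,-0.05,0,0,0],[0,0,-0.05,0,0,0],[0,0,-0.03,0,0,0],[0,0,0,0,0,0]]]'| grep -E "pos|force"
```

```text
tool_pos: [0.5839, 0.1537, 0.22]
wrist_force: [1.3, -5.0, 0.9]
grip_force: 51.9
```

```bash
python3 -m crank '[[[0,-0.1,0.05,0,0,0],[0,0,0,0,0,0],[0,0,0,0,0,0]]]' - 20| grep -E "pos|force|width"
python3 -m crank '[[[0,0,0,0,0,0],[0,0,0,0,0,0],[0,0,0,0,0,0]]]' 4.7 20| grep -E "pos|force|width"
python3 -m crank '[[[0,0,0,0,0,0],[0,0,0,0,0,0],[0,0,0,0,0,0]]]' 5.6 20| grep -E "pos|force|width"
```

```text
tool_pos: [0.5839, 0.1537, 0.2199]
wrist_force: [0.1, -2.9, 6.4]
width: 0.495
grip_force: 50.6
tool_pos: [0.5836, 0.1554, 0.2192]
wrist_force: [1.4, 4.9, 4.0]
width: 0.549
grip_force: 2.7
tool_pos: [0.5829, 0.1546, 0.2181]
wrist_force: [3.0, 4.3, 1.0]
width: 0.659
grip_force: 2.3
```

```bash
python3 -m crank '[[[0,0,0,0,0,0],[0,0,0,0,0,0],[0,0,0,0,0,0],[0,0,0,0,0,0],[0,0,-1,0,0,0],[0,0,-2.5,0,0,0],[0,0,-3,0,0,0],[0,0,-3,0,0,0]]]' 8.5
python3 -m crank '[[[0,0,-3,0,0,0],[0,0,-1.5,0,0,0],[0,0,0,0,0,0],[0,0,0,0,0,0],[0,0,0,0,0,0]]]'
python3 - <<'E'
from h import *
m=camera_model("wrist");im=read_camera("wrist");cv2.imwrite("pics/w7.png",im)
h=cv2.cvtColor(im,cv2.COLOR_BGR2HSV)
for c,st in blobs(im,(0,150,50),(8,255,255),40)[0]:
  if 250<c[0]<310 and c[1]<230:
    e=(st[0]+st[2],st[1]+st[3]-8)
    for L in(0.016,.032,.042,.064): print(c,st,L,onz(m,e,.210+L).round(4))
for c,st in blobs(im,(45,120,30),(85,255,255),40)[0]: print("stem",c,st,onz(m,c,.072).round(4))
E
```

```text
time: 24.05
tool_pos: [0.582, 0.1533, 0.3139]
tcp_rot: [-0.066, -3.139, 0.002]
wrist_force: [0.2, -0.2, 0.8]
width: 0.995
grip_force: 0.0
time: 24.47
tool_pos: [0.5821, 0.1536, 0.3569]
tcp_rot: [-0.066, -3.139, 0.001]
wrist_force: [-0.3, 0.2, 0.1]
width: 0.998
grip_force: 0.0
[283.2, 187.3] [278, 174, 11, 28, 251] 0.016 [0.5937 0.1885 0.226 ]
[283.2, 187.3] [278, 174, 11, 28, 251] 0.032 [0.589  0.1866 0.242 ]
[283.2, 187.3] [278, 174, 11, 28, 251] 0.042 [0.5861 0.1855 0.252 ]
[283.2, 187.3] [278, 174, 11, 28, 251] 0.064 [0.5798 0.1829 0.274 ]
stem [137.3, 88.7] [125, 82, 27, 14, 318] [0.4915 0.0154 0.072 ]
```

The release now sits about 40 mm up (64 mm before), and the pier stem is still in place, so I hand in.

```bash
python3 -c "
from workcell import *
print(finish_job())"
```

```text
the job is handed in; nothing more can be done
None
```

I handed the job in at about 24.5 s: the span rests on the pier at a lift of about 40 mm (inferred from contact force and the release's height in the last wrist picture), everything is released, and no verdict was returned.

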